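# Fetch the drop-in lid from under the bench stand and close the tesserae box

### The arm

A 6-joint arm with a two-finger parallel gripper is mounted at the origin on a cart in front of the work surface, level with it; the furniture and walls round the work are solid. World frame = base frame: x ahead of the robot, y to its left, z up, the work surface at z = 0. Lengths are in m, angles in rad, forces in N, time in s.
With the tool pointing down it reaches from about 0.375 to 0.9 m from the base axis. Payload 3.1 kg.
Tool frame: the origin (TCP) lies at the very end of the fingers, on their centre line; the grasp point (between the pads) lies 19 mm behind it; z points along the fingers, y is the direction in which the jaws open and shut (so a half turn about z gives the same grasp; the last joint's range is limited). The gripper opens to 85 mm and grips with 20 to 120 N. Pads are 22 mm wide; open, the fingers measure 114 mm over their backs; the gripper's body (76 mm by 85 mm) begins 54 mm behind the grasp point. The pads swing forward as they close: fully open they stand 13 mm farther back than shut.
Start: joints at [-1.317, 0.527, 1.433, -0, 1.181, -0.178], TCP at [0.262, -0.568, 0.231] pointing down, gripper open.
Joint ranges: [-3.08, 3.08], [-0.75, 2.2], [0.22, 2.44], [-1.43, 4.57], [0, 2.65], [-2.85, 2.85]. Speed limits (rad/s): [2.79, 2.79, 3.14, 3.14, 3.14, 3.14].

### API

Orientations are given as a unit quaternion [x, y, z, w].
In Python, from station import manip gives the robot as it stands. The module is installed in compiled form; this text tells all that it offers.
- The arm moves only by the tool send_rows, never from a script. Its argument "commands" is a list of rows, each an object with "delta_pos": the shift along the world's x, y, z in cm, a list of three; "yaw": the turn about the world's z in rad. A call has 1 to 10 rows; each row shifts and turns the pose as measured when the row begins; what a row does not reach is not made up. A row lasts 1/8 s, in which the tool goes at most 62.5 mm and 10.7 degrees, less where a joint would pass 70% of its speed; a pose out of reach is approached as far as the arm can. A call is refused whole if a number of a shift passes 6.25 or a number of a turn 0.188, either way. A call with a gripper value outside its range is refused whole. "grip" is the closure, from -1 (fully open) to 1 (shut), set as the call begins (left out, the last holds). The fingers move at their own pace and stop on an object; "force" is the grip in N (left out, the last holds). Time passes only in rows, so rows that do not move let the fingers close. It gives the time, the measured TCP pose, the force and the opening at its end, in the units of the state.
- manip.sense(): the state, without advancing time (a new reading comes with each control period).
- manip.snapshot(name): name is "side" or "top" or "wrist"; returns the picture (400x640x3 uint8, blue, green, red); there is no depth.
- manip.get_calibration(name): a dict with "fx", "fy", "cx", "cy" (pixels), "world_to_cam" (4x4, takes a point from world to camera coordinates); the wrist camera has in their place "mount" (4x4, takes a point from camera to tool coordinates, whose origin is the TCP and whose axes are the flange's). Camera axes: x right, y down, z forward; pixel columns grow to the right and rows downward; lengths in m; the calibration is good to about 2 mm. A picture is of the moment at which its call begins: read the wrist's pose just before it. get_calibration takes no time and is no camera call.
- manip.sign_off(): hands the job in, once; it reports no verdict.
The state is a dict: "t": time; "q": joint angles; "qd": joint speeds; "tau": joint torques, N m; "tcp_pos": TCP position; "tool_rot": TCP orientation; "force": force on the tool from outside, world axes, zero at the start; "ft_torque": the same for the moment, N m; "finger_gap": opening from 0.0 (shut) to 1.0 (fully open).
Only numpy, scipy, OpenCV 4.12 (cv2) and the standard library are available. Lean on these libraries where they do the work, as an engineer would, in place of code of your own. Each camera call takes 0.05 s, during which the arm holds its last target. There are 200 camera calls.

### The job

The open wooden box of mosaic stones needs its drop-in lid, which has been pushed half under the low bench stand with its knob out of reach. Draw the lid out by the end that sticks out, put it down flat on the bench wholly clear of the stand and let go; then take it by its knob and set it into the rim of the open box, so that it lies down on its ledge all round, level and flush. Leave the box that is already closed where it is, and do not knock over the glue bottle on the stand.

Things in the scene. Friction and masses are not known exactly. Their poses are not given: they have to be found in the camera images.
- lid: the loose lid: a light wooden board 160 mm long (its x), 62 wide (its y), 12 thick, with a dark round knob in the middle of its upper face (24 mm across, 26 mm tall). Origin at the centre of the underside, z up. It starts flat on the bench, knob up, its -x end sticking out 45 to 58 mm in front of the stand, roughly square to it. It fits either way round.
- lid_knob (a point): the middle of the knob's widest part, 30 mm above the lid's underside; turns with the lid
- open_box: the open wooden box of mosaic stones, loose, 0.85 kg: 182 mm long (its x), 84 wide (its y), 62 high. Its opening is 164 x 66 mm between 9 mm walls; a 6 mm wide ledge runs round inside it 12 mm below the rim, so that the lid lies flush with the rim. The stones stay below the ledge. Origin at the centre of the underside, z up.
- box_seat (a point): the point where the centre of the lid's underside belongs: centre of the open box's opening, at ledge height, 50 mm above the bench; axes as the open box's
- closed_box: an equal box, 182 x 84 x 62 mm, with its own lid already on (knob 88 mm above the bench), loose; to be left alone. Origin at the centre of the underside, x along its length. The two boxes may stand either way round on the bench.
- stand: low plywood bench stand, fixed: a board 160 mm deep (its x), 260 mm long (its y), 14 mm thick, top at 64 mm, 50 mm clear below; side cheeks 14 mm thick under its two ends (inner faces 111 mm from its middle) and a back rail. Origin on the bench below the centre; its front edge is at its x = -80 mm and looks to the robot
- glue_bottle: white glue bottle, 53 mm across and 153 mm tall, standing loose on the rear right part of the stand; origin at the centre of its foot, z up

How it is judged:
On the way:
1. the lid lies flat on the bench wholly clear of the stand (its centre at least 155 mm in front of the stand's middle, 118 mm if it lies crosswise, or 185 mm to one side), and is let go ((x of lid in the frame of stand below -0.155 m or (x of lid in the frame of stand below -0.118 m and angle between the y axis of lid and the x axis of stand, either way round below 0.3 rad) or y of lid in the frame of stand above 0.185 m or y of lid in the frame of stand below -0.185 m) and height (world z) of lid below 0.006 m and angle between lid's own z axis and vertical below 0.06 rad and linear speed of lid below 0.02 m/s and contact force between lid and the arm below 0.1 N and contact force between lid and the fingers below 0.1 N), for 0.2 s.
At the end, for the whole second after the job is handed in: the lid rests on the ledge of the open box: its centre within 5 mm of the seat sideways and its underside no more than 2.5 mm above the ledge, level within 0.03 rad, at rest and let go; the open box still stands level on the bench (horizontal distance between lid and box_seat below 0.005 m and z of lid in the frame of box_seat between -0.003 and 0.0025 m and angle between each of lid, open_box's own z axis and vertical below 0.03 rad and angle between the z axis of lid and the z axis of open_box, either way round below 0.025 rad and height (world z) of open_box below 0.004 m and linear speed of lid below 0.01 m/s); the robot touches nothing.
It fails at once if the closed box is pushed away by more than 20 mm (distance of closed_box from where it was at the start of the episode above 0.02 m).
It fails at once if the glue bottle is knocked over (angle between glue_bottle's own z axis and vertical above 0.5 rad).
It also fails if it takes over 58 s, if anything falls off the work surface, if the arm or the gripper's body presses on something with over 40 N, if the wrist force passes 120 N, or if a joint passes its speed limit or range.

## Working session

There is one attempt and no reset: what is moved stays moved. The work goes in short steps, Python scripts to look and compute and a tool call to move; the robot and the scene stay as the last step left them, time stands still between calls to the robot, and variables do not carry over. Pictures are saved under pics/ and viewed, about 8 in all and at most 12, crops included, and the job is handed in when it is done.

Besides the shell and the picture viewer there is one more tool, called after "Request:" by a JSON object that holds its "name" and its "arguments", one argument or row to a line. send_rows: Moves the arm, as the interface text tells. Its arguments: {"type":"object","properties":{"commands":{"type":"array","items":{"type":"object","properties":{"delta_pos":{"type":"array","items":{"type":"number"}},"yaw":{"type":"number"}}}},"grip":{"type":"number"},"force":{"type":"number"}},"required":["commands"]}

```bash
mkdir -p pics
python3 - <<'E'
from station import manip
import cv2,numpy as np
for n in("top","side"):
    cv2.imwrite(f"pics/{n}0.png",manip.snapshot(n))
    c=manip.get_calibration(n);print(n,c["fx"],c["fy"],c["cx"],c["cy"]);print(np.round(c["world_to_cam"],4))
c=manip.get_calibration("wrist");print(c)
s=manip.sense();print(s["t"],s["tcp_pos"],s["tool_rot"],s["finger_gap"])
E
```

```text
top 449.1655625563921 449.1655625563921 316.6315059550411 200.0386979061919
[[ 1.9000e-03 -9.9990e-01 -1.1900e-02 -8.4000e-02]
 [-9.8350e-01  3.0000e-04 -1.8080e-01  5.5190e-01]
 [ 1.8080e-01  1.2000e-02 -9.8350e-01  1.4586e+00]
 [ 0.0000e+00  0.0000e+00  0.0000e+00  1.0000e+00]]
side 516.8003022546927 516.8003022546927 319.04516661290177 202.0180868498174
[[ 0.9851 -0.1722 -0.0046 -0.5658]
 [-0.1011 -0.5567 -0.8245  0.054 ]
 [ 0.1394  0.8127 -0.5658  1.6199]
 [ 0.      0.      0.      1.    ]]
{'fx': 313.18570999833486, 'fy': 313.18570999833486, 'cx': 326.8869668331909, 'cy': 196.38171141128964, 'mount': array([[-2.74495282e-04, -9.62531032e-01, -2.71171416e-01,
         6.88981734e-02],
       [ 9.99999039e-01,  1.04217871e-04, -1.38218090e-03,
        -2.18775591e-04],
       [ 1.35865292e-03, -2.71171535e-01,  9.62530079e-01,
        -1.41128967e-01],
       [ 0.00000000e+00,  0.00000000e+00,  0.00000000e+00,
         1.00000000e+00]])}
0.1 [ 0.26143937 -0.56698656  0.23042658] [ 9.76783197e-01  2.14227995e-01 -3.27464433e-05 -9.75512303e-04] 0.9974104800137018
```

View pics/top0.png

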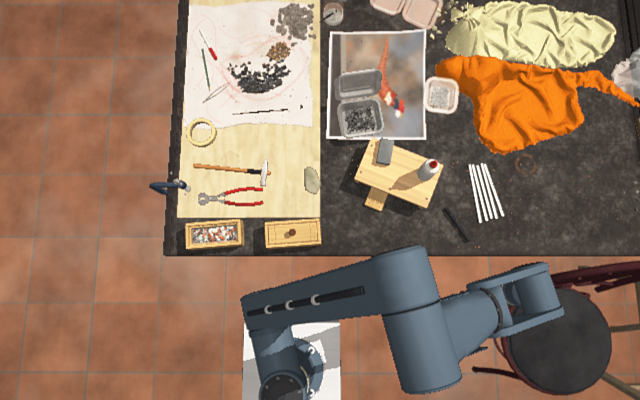

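View pics/side0.png

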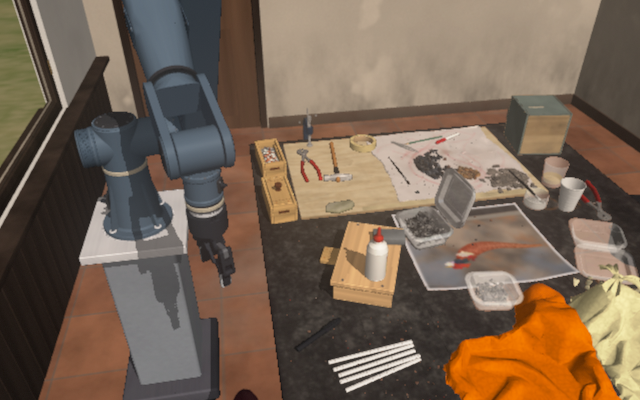

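The top view shows the open box at about (214,234) and the closed box at about (292,234). The stand is at about (398,175), with the lid end sticking out at about (376,199) and the bottle at about (429,168). Next I'll measure these by colour.

```bash
cat > h.py <<'E'
from station import manip
import cv2,numpy as np
from scipy.spatial.transform import Rotation as R
def cam(n,s=None):
    c=manip.get_calibration(n)
    K=np.array([[c["fx"],0,c["cx"]],[0,c["fy"],c["cy"]],[0,0,1]])
    if n=="wrist":
        T=np.eye(4);T[:3,:3]=R.from_quat(s["tool_rot"]).as_matrix();T[:3,3]=s["tcp_pos"];return K,T@c["mount"]
    return K,np.linalg.inv(c["world_to_cam"])
def cast(C,px,z):
    K,T=C;px=np.atleast_2d(px).astype(float)
    d=(T[:3,:3]@np.linalg.inv(K)@np.c_[px,np.ones(len(px))].T).T
    o=T[:3,3];return o+d*((z-o[2])/d[:,2:])
def proj(C,P):
    K,T=C;p=(np.linalg.inv(T)@np.c_[np.atleast_2d(P),np.ones(len(np.atleast_2d(P)))].T)[:3]
    u=K@p;return (u[:2]/u[2]).T
E
python3 - <<'E'
from h import *
im=cv2.imread("pics/top0.png");C=cam("top")
cv2.imwrite("pics/c1.png",cv2.resize(im[130:262,175:450],None,fx=2.9,fy=2.9,interpolation=cv2.INTER_CUBIC))
for n,p,z in(("open",(214,234),.062),("closed",(292,234),.062),("lidend",(376,199),.012),("stand",(398,175),.064),("bottle",(430,165),.2)):print(n,cast(C,p,z).round(3))
E
```

```text
open [[0.436 0.254 0.062]]
closed [[ 0.436 -0.003  0.062]]
lidend [[ 0.562 -0.287  0.012]]
stand [[ 0.635 -0.356  0.064]]
bottle [[ 0.633 -0.431  0.2  ]]
```

View pics/c1.png

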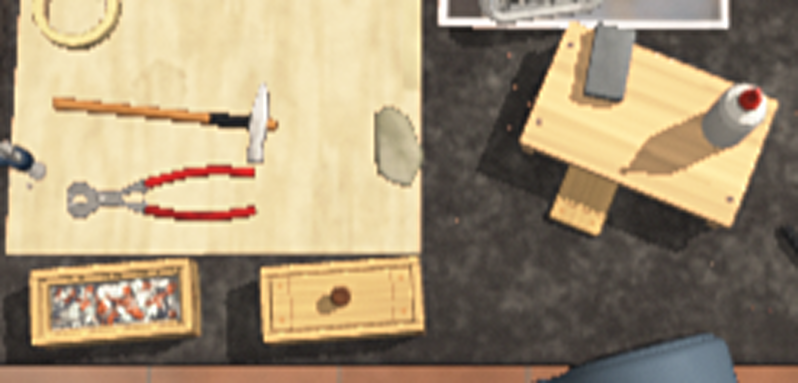

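Run:
```python
from h import *
C=cam("top")
f=lambda L:np.array(L)/2.9+[175,130]
S=cast(C,f([(565,22),(775,105),(735,228),(522,145)]),.064);print(S.round(3),S.mean(0))
front=S[3]-S[2];print("stand edge dir",np.degrees(np.arctan2(front[1],front[0])))
L=cast(C,f([(548,218),(600,236)]),.012);print("lid corners",L.round(3),L.mean(0),np.linalg.norm(L[0]-L[1]),np.degrees(np.arctan2(*(L[0]-L[1])[[1,0]])))
B=cast(C,f([(30,270),(190,260),(194,335),(33,345)]),.062);print("open",B.round(3),B.mean(0))
B=cast(C,f([(260,268),(418,258),(424,330),(263,344)]),.062);print("closed",B.round(3),B.mean(0))
```

```text
[[ 0.766 -0.265  0.064]
 [ 0.665 -0.506  0.064]
 [ 0.52  -0.453  0.064]
 [ 0.618 -0.212  0.064]] [ 0.64210019 -0.35901508  0.064     ]
stand edge dir 68.05440447658343
lid corners [[ 0.541 -0.246  0.012]
 [ 0.519 -0.307  0.012]] [ 0.53013125 -0.27610507  0.012     ] 0.06461876229281836 70.5081324836837
open [[0.472 0.351 0.062]
 [0.484 0.168 0.062]
 [0.398 0.161 0.062]
 [0.387 0.343 0.062]] [0.43525902 0.25564197 0.062     ]
closed [[ 0.475  0.088  0.062]
 [ 0.486 -0.092  0.062]
 [ 0.404 -0.099  0.062]
 [ 0.388  0.083  0.062]] [ 0.43825116 -0.0051743   0.062     ]
```

Lid yaw is about -20° and its end centre is at about (0.530, -0.276), sticking out about 57 mm. The open box is at about (0.435, 0.255), with its long axis close to world y. I'll go above the lid end.

Request:
{"name": "send_rows", "arguments": {
  "commands": [
    {"delta_pos":[2.8,2.9,0],"yaw":-0.157},
    {"delta_pos":[2.8,2.9,0],"yaw":-0.157},
    {"delta_pos":[2.8,2.9,0],"yaw":-0.157},
    {"delta_pos":[2.8,2.9,0],"yaw":-0.157},
    {"delta_pos":[2.8,2.9,0],"yaw":-0.157},
    {"delta_pos":[2.8,2.9,0],"yaw":0},
    {"delta_pos":[2.8,2.9,-1],"yaw":0},
    {"delta_pos":[2.8,2.9,-1.5],"yaw":0},
    {"delta_pos":[2.8,2.9,-1.5],"yaw":0},
    {"delta_pos":[0,0,0],"yaw":0}
  ],
  "grip": -1
}}

```text
t: 1.35
tcp_pos: [0.5178, -0.296, 0.1848]
tool_rot: [0.982, -0.19, -0.002, -0.004]
force: [-0.7, -0.3, 0.2]
finger_gap: 1.0
```

Run:
```python
from h import *
s=manip.sense();im=manip.snapshot("wrist");cv2.imwrite("pics/w1.png",im)
M=R.from_quat(s["tool_rot"]).as_matrix();print(s["t"],s["tcp_pos"],np.degrees(np.arctan2(M[1,0],M[0,0])),s["force"],s["q"])
```

```text
1.35 [ 0.51781226 -0.29602334  0.18480652] -21.94269854424773 [-0.66310067 -0.26095967  0.21773384] [-0.70872313  0.54707721  1.54809877  0.00499074  1.05324607  1.24257751]
```

View pics/w1.png

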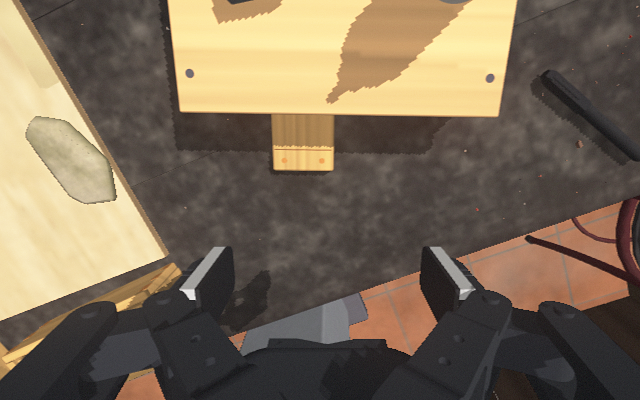

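The wrist view shows the lid end with front corners at (274,170) and (333,170). The stand front edge runs from about (179,111) to (498,116).

Run:
```python
from h import *
s=manip.sense();C=cam("wrist",s)
L=cast(C,[(274,169.5),(333.5,169.5),(271.5,115),(333,115)],.012);print(L.round(4),np.linalg.norm(L[0]-L[1]))
S=cast(C,[(180,111),(498,116)],.064);print(S.round(4),np.linalg.norm(S[0]-S[1]))
for a,b in((L[1],L[0]),(S[1],S[0])):d=a-b;print(np.degrees(np.arctan2(d[1],d[0]))+90)
d=L[2:].mean(0)-L[:2].mean(0);print("lid axis",np.degrees(np.arctan2(d[1],d[0])))
e=L[:2].mean(0);g=e+.013*np.array([np.cos(np.radians(-21)),np.sin(np.radians(-21)),0]);print("end",e,"grasp",g,"delta cm",(g-s["tcp_pos"])*100)
n=S[1]-S[0];n=np.array([-n[1],n[0]])/np.linalg.norm(n);print("protr",(S[0]-e)[:2]@n)
```

```text
[[ 0.5451 -0.2488  0.012 ]
 [ 0.5224 -0.3051  0.012 ]
 [ 0.5949 -0.2691  0.012 ]
 [ 0.5725 -0.3245  0.012 ]] 0.06069409899520192
[[ 0.6234 -0.2107  0.064 ]
 [ 0.5232 -0.4478  0.064 ]] 0.25745511651319686
-21.956423840207293
-22.89619364954747
lid axis -21.650189936594995
end [ 0.53372739 -0.2769755   0.012     ] grasp [ 0.54586393 -0.28163428  0.012     ] delta cm [  2.84801691   1.58486417 -17.34264892]
protr 0.05681468884376745
```

Request:
{"name": "send_rows", "arguments": {
  "commands": [
    {"delta_pos":[1.4,0.8,0],"yaw":0},
    {"delta_pos":[1.4,0.8,-2],"yaw":0},
    {"delta_pos":[0,0,-4],"yaw":0},
    {"delta_pos":[0,0,-4],"yaw":0},
    {"delta_pos":[0,0,-3],"yaw":0},
    {"delta_pos":[0,0,-1],"yaw":0},
    {"delta_pos":[0,0,0],"yaw":0}
  ],
  "grip": -0.7,
  "force": 30
}}

```text
t: 2.28
tcp_pos: [0.5484, -0.2838, 0.0391]
tool_rot: [0.981, -0.194, 0.001, -0.002]
force: [-0.6, 0.0, 0.5]
finger_gap: 0.849
```

Request:
{"name": "send_rows", "arguments": {
  "commands": [
    {"delta_pos":[-0.2,0.2,-1.5],"yaw":0},
    {"delta_pos":[0,0,-1],"yaw":0},
    {"delta_pos":[0,0,-0.7],"yaw":0},
    {"delta_pos":[0,0,-0.3],"yaw":0},
    {"delta_pos":[0,0,0],"yaw":0}
  ]
}}

```text
t: 2.9
tcp_pos: [0.5482, -0.2832, 0.0046]
tool_rot: [0.981, -0.194, 0.004, -0.0]
force: [0.5, -0.2, -0.2]
finger_gap: 0.852
```

Run:
```python
from h import *
im=manip.snapshot("wrist");cv2.imwrite("pics/w2.png",im)
s=manip.sense();print(s["tcp_pos"],s["force"])
```

```text
[ 0.548297   -0.2832158   0.00480426] [0.00756992 0.19155059 0.26537507]
```

View pics/w2.png

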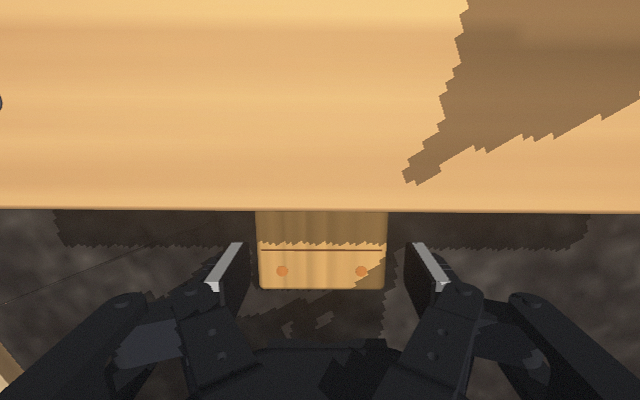

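The pads straddle the lid end, which spans columns 259–387. I'll lower further, watching the force.

Request:
{"name": "send_rows", "arguments": {
  "commands": [
    {"delta_pos":[0,0,-0.3],"yaw":0},
    {"delta_pos":[0,0,-0.2],"yaw":0},
    {"delta_pos":[0,0,0],"yaw":0}
  ]
}}

```text
t: 3.32
tcp_pos: [0.5487, -0.2835, 0.0002]
tool_rot: [0.981, -0.194, 0.004, -0.0]
force: [0.1, 1.0, 0.1]
finger_gap: 0.848
```

Request:
{"name": "send_rows", "arguments": {
  "commands": [
    {"delta_pos":[0,0,-0.2],"yaw":0},
    {"delta_pos":[0,0,0],"yaw":0}
  ]
}}

```text
t: 3.58
tcp_pos: [0.5487, -0.2836, -0.0019]
tool_rot: [0.981, -0.194, 0.004, -0.0]
force: [0.3, 0.4, -1.4]
finger_gap: 0.851
```

Request:
{"name": "send_rows", "arguments": {
  "commands": [
    {"delta_pos":[0,0,0],"yaw":0},
    {"delta_pos":[0,0,0],"yaw":0},
    {"delta_pos":[0,0,0],"yaw":0},
    {"delta_pos":[0,0,0],"yaw":0}
  ],
  "grip": 1,
  "force": 35
}}

```text
t: 4.08
tcp_pos: [0.5489, -0.2836, -0.0015]
tool_rot: [0.981, -0.194, 0.004, -0.0]
force: [0.3, 0.4, 0.7]
finger_gap: 0.712
```

Request:
{"name": "send_rows", "arguments": {
  "commands": [
    {"delta_pos":[-0.7,0.28,0.05],"yaw":0},
    {"delta_pos":[-1.4,0.56,0],"yaw":0},
    {"delta_pos":[-1.4,0.56,0],"yaw":0},
    {"delta_pos":[-1.4,0.56,0],"yaw":0},
    {"delta_pos":[-1.4,0.56,0],"yaw":0},
    {"delta_pos":[-1.4,0.56,0],"yaw":0},
    {"delta_pos":[-1.4,0.56,0],"yaw":0},
    {"delta_pos":[-1.4,0.56,0],"yaw":0},
    {"delta_pos":[-1.4,0.56,0],"yaw":0},
    {"delta_pos":[0,0,0],"yaw":0}
  ]
}}

```text
t: 5.32
tcp_pos: [0.4221, -0.2321, -0.0012]
tool_rot: [0.981, -0.194, 0.003, -0.001]
force: [-0.1, 0.9, 0.0]
finger_gap: 0.714
```

Run:
```python
from h import *
im=manip.snapshot("wrist");cv2.imwrite("pics/w3.png",im)
```

```text
(no output)
```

View pics/w3.png

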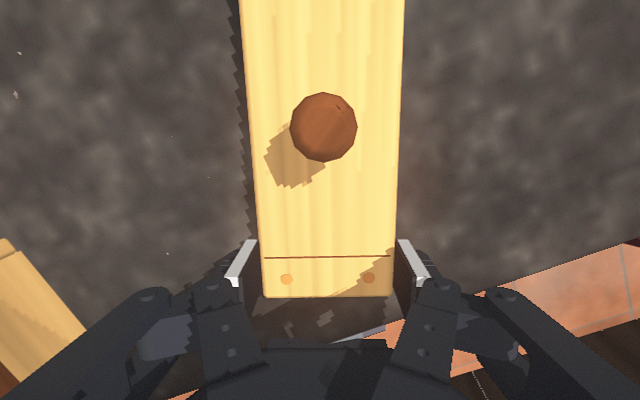

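The lid is out, with the knob at (323,127) and clear of the stand. Now I'll release and raise.

Request:
{"name": "send_rows", "arguments": {
  "commands": [
    {"delta_pos":[0,0,0.1],"yaw":0},
    {"delta_pos":[0,0,0],"yaw":0},
    {"delta_pos":[0,0,0],"yaw":0},
    {"delta_pos":[0,0,1],"yaw":0},
    {"delta_pos":[0,0,3],"yaw":0},
    {"delta_pos":[0,0,4],"yaw":0},
    {"delta_pos":[0,0,4],"yaw":0},
    {"delta_pos":[0,0,1],"yaw":0},
    {"delta_pos":[0,0,0],"yaw":0}
  ],
  "grip": -0.85
}}

```text
t: 6.5
tcp_pos: [0.4253, -0.2342, 0.136]
tool_rot: [0.981, -0.194, 0.006, 0.001]
force: [0.1, -0.4, 0.1]
finger_gap: 0.925
```

```bash
cat > knob.py <<'E'
from h import *
import sys
s=manip.sense();im=manip.snapshot("wrist");cv2.imwrite(sys.argv[1],im);C=cam("wrist",s)
h=cv2.cvtColor(im,cv2.COLOR_BGR2HSV)
m=cv2.inRange(h,(0,90,30),(14,255,190));m=cv2.morphologyEx(m,cv2.MORPH_OPEN,np.ones((5,5)))
cs,_=cv2.findContours(m,0,2)
for c in cs:
    if cv2.contourArea(c)>200:
        p,r=cv2.minEnclosingCircle(c);x=cast(C,p,.03)[0];print(np.round(p,1),round(r,1),"knob",x.round(4),"delta cm",((x-s["tcp_pos"])*100).round(2))
M=R.from_quat(s["tool_rot"]).as_matrix();print(s["t"],s["tcp_pos"],np.degrees(np.arctan2(M[1,0],M[0,0])))
E
python3 knob.py pics/w4.png
```

```text
[ 32.2 306.4] 28.2 knob [0.4316 0.0531 0.03  ] delta cm [  0.62  28.73 -10.6 ]
[243.  295.5] 18.2 knob [ 0.369  -0.1291  0.03  ] delta cm [ -5.63  10.51 -10.6 ]
[484. 284.] 14.4 knob [ 0.2984 -0.3319  0.03  ] delta cm [-12.7   -9.77 -10.6 ]
[556.  282.7] 42.3 knob [ 0.2754 -0.3911  0.03  ] delta cm [-14.99 -15.69 -10.6 ]
[158.5 237.5] 20.7 knob [ 0.4466 -0.0874  0.03  ] delta cm [  2.12  14.68 -10.6 ]
[400.5 233. ] 29.4 knob [ 0.3723 -0.2792  0.03  ] delta cm [ -5.31  -4.5  -10.6 ]
[633.2 165.6] 23.9 knob [ 0.3563 -0.4694  0.03  ] delta cm [ -6.9  -23.52 -10.6 ]
[324.8 121.5] 15.3 knob [ 0.4815 -0.255   0.03  ] delta cm [  5.62  -2.08 -10.6 ]
6.5 [ 0.42534836 -0.23420387  0.13598797] -22.338826308763274
```

View pics/w4.png

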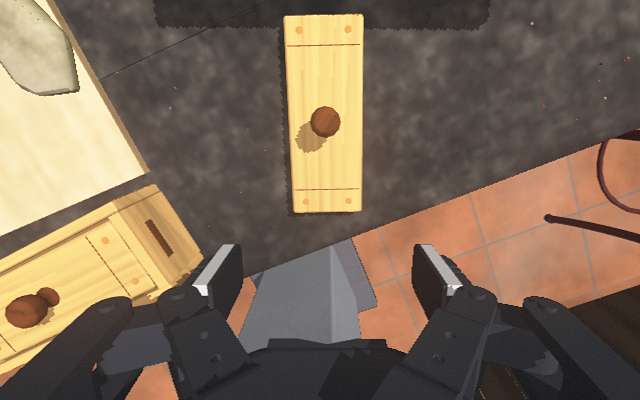

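The lid lies flat on the bench with its knob at (325,121). Its corners are at (284,15), (362,14), (361,212) and (293,212).

Run:
```python
from h import *
s=manip.sense();C=cam("wrist",s)
L=cast(C,[(293,212),(361.5,212),(362.5,14),(284.5,15)],.012);print(L.round(4),L.mean(0))
d=L[2]+L[3]-L[0]-L[1];print(np.linalg.norm(d)/2,"lid yaw",np.degrees(np.arctan2(d[1],d[0])))
```

```text
[[ 0.4191 -0.1983  0.012 ]
 [ 0.396  -0.2546  0.012 ]
 [ 0.5432 -0.3111  0.012 ]
 [ 0.5651 -0.2561  0.012 ]] [ 0.4808587  -0.25503338  0.012     ]
0.15736432883791926 lid yaw -21.29991636676953
```

Request:
{"name": "send_rows", "arguments": {
  "commands": [
    {"delta_pos":[2.8,-1.0,0],"yaw":0},
    {"delta_pos":[2.8,-1.0,0],"yaw":0},
    {"delta_pos":[0,0,-4],"yaw":0},
    {"delta_pos":[0,0,-4],"yaw":0},
    {"delta_pos":[0,0,0],"yaw":0}
  ],
  "grip": -0.3
}}

```text
t: 7.18
tcp_pos: [0.4795, -0.252, 0.0465]
tool_rot: [0.981, -0.194, 0.0, -0.002]
force: [0.2, 0.5, 0.9]
finger_gap: 0.652
```

Request:
{"name": "send_rows", "arguments": {
  "commands": [
    {"delta_pos":[0.2,-0.3,-1],"yaw":0},
    {"delta_pos":[0,0,-1.2],"yaw":0},
    {"delta_pos":[0,0,-0.9],"yaw":0},
    {"delta_pos":[0,0,0],"yaw":0}
  ]
}}

```text
t: 7.68
tcp_pos: [0.4823, -0.256, 0.0152]
tool_rot: [0.981, -0.194, 0.001, -0.002]
force: [0.0, -0.1, -0.3]
finger_gap: 0.651
```

Request:
{"name": "send_rows", "arguments": {
  "commands": [
    {"delta_pos":[0,0,0],"yaw":0},
    {"delta_pos":[0,0,0],"yaw":0},
    {"delta_pos":[0,0,0],"yaw":0},
    {"delta_pos":[0,0,0],"yaw":0},
    {"delta_pos":[0,0,0],"yaw":0},
    {"delta_pos":[0,0,0],"yaw":0}
  ],
  "grip": 1,
  "force": 40
}}

```text
t: 8.43
tcp_pos: [0.4826, -0.2561, 0.0163]
tool_rot: [0.981, -0.194, 0.002, -0.001]
force: [0.6, 0.5, -1.4]
finger_gap: 0.247
```

Request:
{"name": "send_rows", "arguments": {
  "commands": [
    {"delta_pos":[0,0,0.5],"yaw":0},
    {"delta_pos":[0,0,1.5],"yaw":0},
    {"delta_pos":[0,0,3],"yaw":0},
    {"delta_pos":[0,0,4],"yaw":0},
    {"delta_pos":[0,0,4],"yaw":0},
    {"delta_pos":[0,0,4],"yaw":0},
    {"delta_pos":[0,0,2],"yaw":0},
    {"delta_pos":[0,0,0],"yaw":0}
  ]
}}

```text
t: 9.43
tcp_pos: [0.4815, -0.2551, 0.2185]
tool_rot: [0.981, -0.194, 0.004, -0.0]
force: [-0.2, -0.6, -2.0]
finger_gap: 0.248
```

Request:
{"name": "send_rows", "arguments": {
  "commands": [
    {"delta_pos":[-0.6,3,0],"yaw":0.08},
    {"delta_pos":[-0.6,4,0],"yaw":0.08},
    {"delta_pos":[-0.6,4,0],"yaw":0.08},
    {"delta_pos":[-0.6,4,0],"yaw":0.08},
    {"delta_pos":[-0.6,4,0],"yaw":0.08},
    {"delta_pos":[-0.6,4,0],"yaw":0},
    {"delta_pos":[-0.6,4,0],"yaw":0},
    {"delta_pos":[-0.6,4,0],"yaw":0},
    {"delta_pos":[-0.6,3,0],"yaw":0},
    {"delta_pos":[0,0,0],"yaw":0}
  ]
}}

```text
t: 10.68
tcp_pos: [0.4167, 0.0958, 0.2123]
tool_rot: [1.0, 0.01, -0.003, -0.003]
force: [0.8, -0.7, -1.9]
finger_gap: 0.245
```

Run:
```python
from h import *
manip.snapshot("wrist");manip.snapshot("wrist");s=manip.sense();im=manip.snapshot("wrist");cv2.imwrite("pics/w5.png",im);np.savez("w5.npz",**{k:s[k] for k in("tool_rot","tcp_pos")})
M=R.from_quat(s["tool_rot"]).as_matrix();print(s["t"],s["tcp_pos"],np.degrees(np.arctan2(M[1,0],M[0,0])),s["finger_gap"],s["force"])
```

```text
10.775 [0.41801405 0.09421039 0.21249574] 0.9904921159220592 0.25434318420386953 [ 0.73171422  0.08837594 -0.95450929]
```

View pics/w5.png

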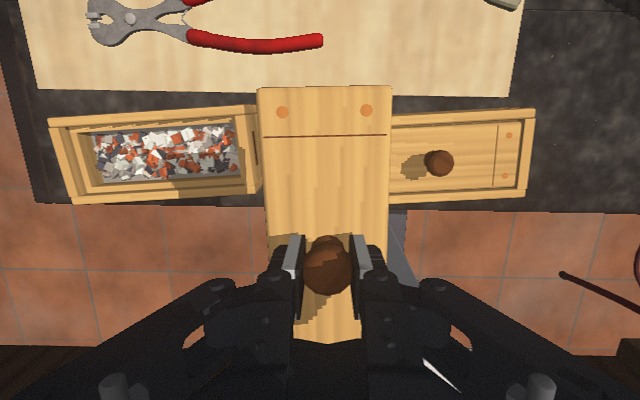

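The wrist view shows the lid held level, and the open box at the left with outer rim corners near (49,119), (72,203) and (250,105). I'll view a zoomed crop for the rim corners.

Run:
```python
import cv2
im=cv2.imread("pics/w5.png")
cv2.imwrite("pics/c2.png",cv2.resize(im[95:215,40:275],None,fx=3.4,fy=3.4,interpolation=cv2.INTER_CUBIC))
```

```text
(no output)
```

View pics/c2.png

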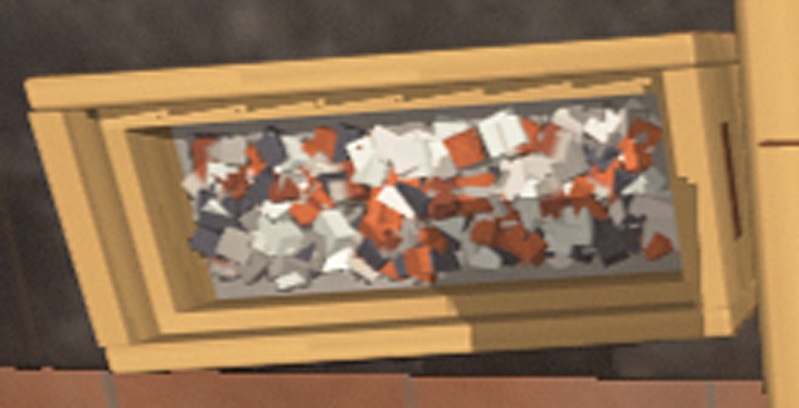

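Run:
```python
from h import *
s=dict(np.load("w5.npz"));C=cam("wrist",s)
B=cast(C,np.array([(24,80),(692,33),(705,337),(109,373)])/3.4+[40,95],.062)
print(B.round(4));n=np.linalg.norm
print("len",n(B[0]-B[1]),n(B[3]-B[2]),"wid",n(B[0]-B[3]),n(B[1]-B[2]))
d=B[1]+B[2]-B[0]-B[3];print("centre",B.mean(0),"yaw",np.degrees(np.arctan2(d[1],d[0])))
L=cast(C,[(257.5,88),(391,86)],s["tcp_pos"][2]-.0163+.012);e=L.mean(0);d=L[1]-L[0];print("lid far edge",L.round(4),n(d),"lid yaw",np.degrees(np.arctan2(d[1],d[0]))+90)
a=np.radians(np.degrees(np.arctan2(d[1],d[0]))+90);print("lid centre",e-.08*np.array([np.cos(a),np.sin(a),0]),"tcp",s["tcp_pos"])
# tilt/zero check
print(R.from_quat(s["tool_rot"]).as_matrix()[:,2])
```

```text
[[0.4725 0.3508 0.062 ]
 [0.4876 0.1714 0.062 ]
 [0.4046 0.1724 0.062 ]
 [0.3905 0.3452 0.062 ]]
len 0.18010732732195836 0.17335461794559792 wid 0.08219301403114712 0.08305741784275575
centre [0.43883131 0.25993615 0.062     ] yaw -85.27072769187438
lid far edge [[0.4947 0.1264 0.2082]
 [0.4965 0.068  0.2082]] 0.058509420332882416 lid yaw 1.7633201490819772
lid centre [0.41564154 0.09473417 0.20819574] tcp [0.41801405 0.09421039 0.21249574]
[-0.00453278  0.00499133 -0.99997727]
```

Request:
{"name": "send_rows", "arguments": {
  "commands": [
    {"delta_pos":[0.2,1.8,0],"yaw":0.16},
    {"delta_pos":[0.2,1.8,0],"yaw":0.16},
    {"delta_pos":[0.2,1.8,0],"yaw":0.16},
    {"delta_pos":[0.2,1.8,0],"yaw":0.16},
    {"delta_pos":[0.2,1.8,0],"yaw":0.16},
    {"delta_pos":[0.2,1.8,0],"yaw":0.16},
    {"delta_pos":[0.2,1.8,0],"yaw":0.16},
    {"delta_pos":[0.2,1.8,0],"yaw":0.16},
    {"delta_pos":[0.2,1.8,0],"yaw":0.16},
    {"delta_pos":[0,0,0],"yaw":0.16}
  ]
}}

```text
t: 12.08
tcp_pos: [0.4445, 0.2482, 0.2107]
tool_rot: [0.68, 0.734, -0.003, 0.001]
force: [0.3, 0.1, -2.7]
finger_gap: 0.251
```

```bash
cat > st.py <<'E'
from h import *
s=manip.sense();M=R.from_quat(s["tool_rot"]).as_matrix();y=np.degrees(np.arctan2(M[1,0],M[0,0]))
print(s["t"],s["tcp_pos"].round(4),"yaw",y,"axis",M[:,2].round(3),s["force"].round(1),"to go",(100*(np.array([.4385,.2585])-s["tcp_pos"][:2])).round(2),np.radians(93.9-y).round(3))
E
python3 st.py
```

```text
12.075 [0.4445 0.2482 0.2107] yaw 94.36682705372932 axis [-0.002 -0.006 -1.   ] [ 0.3  0.1 -2.7] to go [-0.6   1.03] -0.008
```

Request:
{"name": "send_rows", "arguments": {
  "commands": [
    {"delta_pos":[-0.3,0.5,-3],"yaw":0},
    {"delta_pos":[-0.3,0.5,-4],"yaw":0},
    {"delta_pos":[0,0,-3.5],"yaw":0},
    {"delta_pos":[0,0,-1.6],"yaw":0},
    {"delta_pos":[0,0,0],"yaw":0},
    {"delta_pos":[0,0,0],"yaw":0}
  ]
}}

```text
t: 12.82
tcp_pos: [0.4455, 0.2526, 0.0864]
tool_rot: [0.683, 0.73, -0.001, 0.003]
force: [0.5, -0.7, -1.4]
finger_gap: 0.246
```

```bash
python3 st.py
python3 - <<'E'
from h import *
s=manip.sense();w=manip.snapshot("wrist");t=manip.snapshot("top");sd=manip.snapshot("side")
for n,i in(("w6",w),("t6",t),("s6",sd)):cv2.imwrite(f"pics/{n}.png",i)
np.savez("w6.npz",**{k:s[k] for k in("tool_rot","tcp_pos")})
C=cam("wrist",s);print(proj(C,[(.439,.2573,.062)]))
a=cv2.resize(w,None,fx=.95,fy=.95)
ps=proj(cam("side"),[(.439,.257,.062)])[0].astype(int);print(ps)
b=cv2.resize(sd[ps[1]-35:ps[1]+25,ps[0]-35:ps[0]+35],(246,211),interpolation=cv2.INTER_CUBIC)
pt=proj(cam("top"),[(.439,.257,.062)])[0].astype(int)
c=cv2.resize(t[pt[1]-30:pt[1]+30,pt[0]-45:pt[0]+45],(316,211),interpolation=cv2.INTER_CUBIC)
o=np.zeros((600,608,3),np.uint8);o[:380]=a;o[382:593,:246]=b;o[382:593,250:566]=c
cv2.imwrite("pics/c3.png",o)
E
```

```text
12.825 [0.4455 0.2526 0.0864] yaw 93.80241910171866 axis [ 0.004 -0.005 -1.   ] [ 0.5 -0.7 -1.4] to go [-0.7   0.59] 0.002
[[315.96682993 226.17907418]]
[269 150]
```

View pics/c3.png

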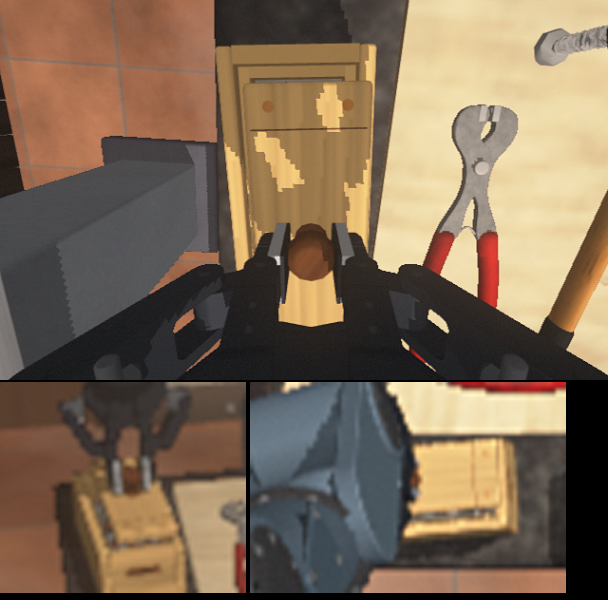

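The wrist view shows the lid hovering over the box, off toward the image right and short of the far end. Lid corners are at (256,86) and (393,86), and box rim far corners are at (228,47) and (397,46).

Run:
```python
from h import *
s=dict(np.load("w6.npz"));C=cam("wrist",s);n=np.linalg.norm
B=cast(C,np.array([(217.5,45),(376.5,44)])/.95,.062);L=cast(C,np.array([(243.5,82),(373,82)])/.95,s["tcp_pos"][2]-.0163+.012)
for nm,P,l in(("box",B,.091),("lid",L,.08)):
    d=P[1]-P[0];a=np.arctan2(d[1],d[0])+np.pi/2;c=P.mean(0)-l*np.array([np.cos(a),np.sin(a),0]);print(nm,P.round(4),n(d),"yaw",np.degrees(a),"centre",c.round(4))
print("tcp",s["tcp_pos"])
w=cv2.imread("pics/w6.png");cv2.imwrite("pics/c4.png",cv2.resize(w[40:250,215:415],None,fx=2.85,fy=2.85,interpolation=cv2.INTER_CUBIC))
```

```text
box [[0.3919 0.3466 0.062 ]
 [0.4724 0.3525 0.062 ]] 0.08071727937508756 yaw 94.15388890481617 centre [0.4388 0.2588 0.062 ]
lid [[0.4094 0.3288 0.0821]
 [0.469  0.3328 0.0821]] 0.05966095982901369 yaw 93.80015204019254 centre [0.4445 0.251  0.0821]
tcp [0.44549084 0.25264105 0.08636205]
```

View pics/c4.png

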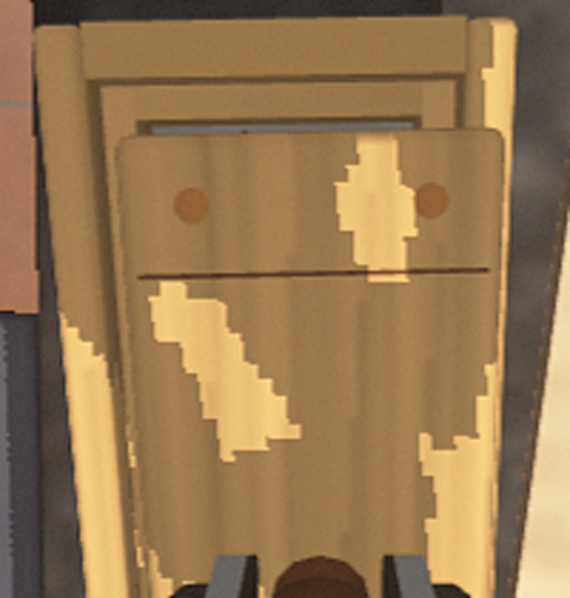

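Same view enlarged: opening far corners at crop (97,83) and (463,77), lid far corners at (118,136) and (503,130). The outer rim side lines are also clear.

```bash
python3 - <<'E'
from h import *
s=dict(np.load("w6.npz"));C=cam("wrist",s);n=np.linalg.norm
f=lambda P,z:cast(C,np.array(P)/2.85+[215,40],z)
O=f([(38,27),(515,20),(490,598),(88,598)],.062);I=f([(97,82),(464,77)],.062);zl=s["tcp_pos"][2]-.0163+.012
L=f([(117,137),(503,130)],zl);LS=f([(117,150),(135,470),(503,150),(492,400)],zl)
ang=lambda a,b:np.degrees(np.arctan2(*(a-b)[[1,0]]))
print("outer",O.round(4),"w",n(O[0]-O[1]),"yaws",ang(O[0],O[3]),ang(O[1],O[2]),ang(O[1],O[0])+90)
print("inner",I.round(4),n(I[0]-I[1]),ang(I[1],I[0])+90)
print("lid",L.round(4),n(L[0]-L[1]),ang(L[1],L[0])+90,ang(LS[0],LS[1]),ang(LS[2],LS[3]))
u=lambda a:np.array([np.cos(np.radians(a)),np.sin(np.radians(a)),0])
for y in(94.2,94.7):print("box c inner",I.mean(0)-.082*u(y),"outer",O[:2].mean(0)-.091*u(y))
print("lid c",L.mean(0)-.08*u(94))
E
python3 st.py
```

```text
outer [[0.3916 0.3457 0.062 ]
 [0.4722 0.3522 0.062 ]
 [0.4807 0.2454 0.062 ]
 [0.3995 0.2401 0.062 ]] w 0.08082223822088593 yaws 94.28540400284466 94.55209672322447 94.59346941175382
inner [[0.4016 0.3377 0.062 ]
 [0.4646 0.3426 0.062 ]] 0.063184802982713 94.53806291216755
lid [[0.4093 0.3281 0.0821]
 [0.4684 0.3331 0.0821]] 0.05931374632377023 94.78208281275134 93.60551179293854 94.39399641842017
box c inner [0.43907053 0.25837008 0.062     ] outer [0.43857225 0.25816744 0.062     ]
box c inner [0.43978395 0.2584256  0.062     ] outer [0.43936398 0.25822905 0.062     ]
lid c [0.44444856 0.25077378 0.08206205]
12.975 [0.4454 0.2531 0.0869] yaw 93.8465878750863 axis [ 0.005 -0.005 -1.   ] [-0.5 -0.1 -2.8] to go [-0.69  0.54] 0.001
```

Request:
{"name": "send_rows", "arguments": {
  "commands": [
    {"delta_pos":[-0.3,0.4,0],"yaw":0},
    {"delta_pos":[-0.2,0.3,0],"yaw":0},
    {"delta_pos":[0,0,0],"yaw":0},
    {"delta_pos":[0,0,0],"yaw":0}
  ]
}}

```text
t: 13.48
tcp_pos: [0.4406, 0.2613, 0.0886]
tool_rot: [0.683, 0.731, 0.001, 0.004]
force: [0.6, 0.1, -2.2]
finger_gap: 0.251
```

```bash
sed -i 's/\[.4385,.2585\]/[.4403,.2602]/;s/93.9-y/94.0-y/' st.py; python3 st.py
```

```text
13.475 [0.4406 0.2613 0.0886] yaw 93.8967058660845 axis [ 0.008 -0.004 -1.   ] [ 0.6  0.1 -2.2] to go [-0.03 -0.11] 0.002
```

Request:
{"name": "send_rows", "arguments": {
  "commands": [
    {"delta_pos":[0,-0.1,-0.5],"yaw":0},
    {"delta_pos":[0,0,-0.3],"yaw":0},
    {"delta_pos":[0,0,0],"yaw":0}
  ]
}}

```text
t: 13.85
tcp_pos: [0.4405, 0.2602, 0.0798]
tool_rot: [0.683, 0.731, 0.001, 0.004]
force: [0.7, -0.1, -1.9]
finger_gap: 0.249
```

```bash
python3 st.py;python3 st.py
```

```text
13.85 [0.4405 0.2602 0.0798] yaw 93.90007215685577 axis [ 0.008 -0.004 -1.   ] [ 0.7 -0.1 -1.9] to go [-0.02  0.  ] 0.002
13.85 [0.4405 0.2602 0.0798] yaw 93.90007215685577 axis [ 0.008 -0.004 -1.   ] [ 0.7 -0.1 -1.9] to go [-0.02  0.  ] 0.002
```

Request:
{"name": "send_rows", "arguments": {
  "commands": [
    {"delta_pos":[0,0,-0.2],"yaw":0},
    {"delta_pos":[0,0,-0.2],"yaw":0},
    {"delta_pos":[0,0,0],"yaw":0}
  ]
}}

```text
t: 14.22
tcp_pos: [0.4399, 0.2601, 0.0761]
tool_rot: [0.683, 0.731, 0.001, 0.004]
force: [-0.2, -0.2, -2.2]
finger_gap: 0.25
```

Request:
{"name": "send_rows", "arguments": {
  "commands": [
    {"delta_pos":[0,0,-0.2],"yaw":0},
    {"delta_pos":[0,0,-0.1],"yaw":0},
    {"delta_pos":[0,0,0],"yaw":0}
  ]
}}

```text
t: 14.6
tcp_pos: [0.44, 0.2601, 0.0726]
tool_rot: [0.683, 0.731, 0.001, 0.004]
force: [0.0, 0.3, -2.0]
finger_gap: 0.248
```

No contact force and the underside is already below rim height, so it is entering.

Request:
{"name": "send_rows", "arguments": {
  "commands": [
    {"delta_pos":[0,0,-0.2],"yaw":0},
    {"delta_pos":[0,0,-0.2],"yaw":0},
    {"delta_pos":[0,0,-0.1],"yaw":0},
    {"delta_pos":[0,0,0],"yaw":0}
  ]
}}

```text
t: 15.1
tcp_pos: [0.44, 0.26, 0.0671]
tool_rot: [0.683, 0.731, 0.001, 0.004]
force: [-0.8, -0.1, -1.4]
finger_gap: 0.247
```

Request:
{"name": "send_rows", "arguments": {
  "commands": [
    {"delta_pos":[0,0,-0.1],"yaw":0},
    {"delta_pos":[0,0,-0.05],"yaw":0},
    {"delta_pos":[0,0,0],"yaw":0}
  ]
}}

```text
t: 15.48
tcp_pos: [0.4402, 0.26, 0.0663]
tool_rot: [0.683, 0.731, 0.001, 0.004]
force: [-0.3, 0.0, 0.0]
finger_gap: 0.248
```

Force went from -2 N to about 0 at the expected seat height, so I'll release and lift.

Request:
{"name": "send_rows", "arguments": {
  "commands": [
    {"delta_pos":[0,0,0],"yaw":0},
    {"delta_pos":[0,0,0],"yaw":0},
    {"delta_pos":[0,0,0],"yaw":0},
    {"delta_pos":[0,0,0.5],"yaw":0},
    {"delta_pos":[0,0,2],"yaw":0},
    {"delta_pos":[0,0,4],"yaw":0},
    {"delta_pos":[0,-2,4],"yaw":0},
    {"delta_pos":[0,-3,4],"yaw":0},
    {"delta_pos":[0,-3,2],"yaw":0},
    {"delta_pos":[0,0,0],"yaw":0}
  ],
  "grip": -0.4
}}

```text
t: 16.73
tcp_pos: [0.4407, 0.1783, 0.2377]
tool_rot: [0.682, 0.731, 0.002, 0.006]
force: [-0.7, 0.2, 0.8]
finger_gap: 0.7
```

Run:
```python
from h import *
s=manip.sense();w=manip.snapshot("wrist");sd=manip.snapshot("side");cv2.imwrite("pics/w7.png",w)
np.savez("w7.npz",**{k:s[k] for k in("tool_rot","tcp_pos")});print(s["tcp_pos"],s["force"])
o=np.zeros((600,800,3),np.uint8);b=cv2.resize(sd[120:230,240:330],(160,196),interpolation=cv2.INTER_CUBIC)
P=proj(cam("wrist",s),[(.44,.258,.062)])[0].astype(int);print(P)
x=max(0,min(P[0]-105,430));y=max(0,min(P[1]-110,200))
a=cv2.resize(w[y:y+200,x:x+210],None,fx=3,fy=3,interpolation=cv2.INTER_CUBIC);print(x,y)
o[:600,:630]=a;o[:196,640:]=b;cv2.imwrite("pics/c5.png",o)
```

```text
[0.44068913 0.17834858 0.2377101 ] [-0.71641992  0.17479708  0.78094184]
[329  96]
224 0
```

View pics/c5.png

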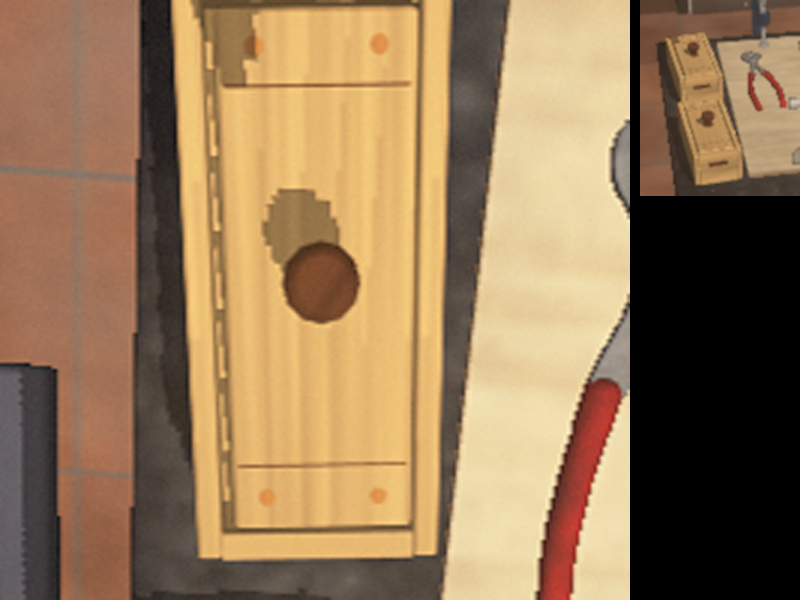

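The lid lies inside the rim, off centre by about 1–2 mm and parallel to the walls. In the side inset it sits as flush as the closed box's lid. The gripper is well clear, so I'll hand in.

```bash
python3 -c "
from station import manip
print(manip.sign_off(), manip.sense()['t'])"
```

```text
the job is handed in; nothing more can be done
the job is handed in; nothing more can be done
```

The lid is on the open box, and I handed the job in at about 17 s of the 58 s allowed. `sign_off` reports no verdict, so what follows rests on my own checks.

**What I did:** I gripped the lid across its protruding end and drew it out about 13.5 cm. I let go with it flat on the bench, clear of the stand. I then took it by the knob, carried it over the closed box, turned it about 115° and lowered it into the rim.

**Last checks:**
- **Seating:** no contact was felt until the lid's underside reached about 50 mm, which is ledge height. The wrist force there went from about -2 N to about 0.
- **Position:** in the last picture the lid is inside the rim and parallel to its walls, about 1–2 mm off centre against the 5 mm allowed.
- **Level:** the lid's apparent width against the rim matches a flush lid. I judged flushness by eye and from the contact height; I did not measure it separately.
- **Other objects:** the gripper ended about 14 cm above the rim, touching nothing. The closed box looks undisturbed in the last side picture. I never came near the bottle, but took no final picture of it.

**Disagreements:** widths from the wrist camera up close read about 4% short. One rim corner was off by about 8 mm, so I did not use it, and aligned the lid by its offset from the rim in one picture.

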